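Latch the long nozzle case

ROBOT

A 6-joint arm with a two-finger parallel gripper is mounted at the origin on the work surface. World frame = base frame: x ahead of the robot, y to its left, z up, the work surface at z = 0. Lengths are in m, angles in rad, forces in N, time in s.
With the tool pointing down it reaches from about 0.15 to 0.775 m from the base axis. Payload 6.1 kg.
Tool frame: the origin (TCP) lies on the centre line of the jaws, within the pads' length; the fingertips stand 22 mm ahead of it and the grasp point (between the pads) lies 3 mm ahead of it (env.finger_overhang is the distance from the TCP to the fingertips, in m); z points along the fingers, y is the direction in which the jaws open and shut (so a half turn about z gives the same grasp; the last joint's range is limited). The gripper opens to 85 mm and grips with 20 to 120 N. Pads are 22 mm wide; open, the fingers measure 114 mm over their backs; the gripper's body (76 mm by 85 mm) begins 54 mm behind the grasp point. The pads swing forward as they close: fully open they stand 13 mm farther back than shut.
Start: joints at [-1.204, 0.126, -0.04, 1.405, 0, 1.571], TCP at [0.188, -0.49, 0.253] pointing down, gripper open.
Joint ranges: [-2.72, 2.72], [-0.95, 1.95], [-1.27, 1.35], [-1.78, 2.02], [-1.46, 1.47], [-3.14, 3.14]. Speed limits (rad/s): [2.39, 2.39, 3.01, 3.14, 3.14, 3.14].

INTERFACE

Orientations are given as a rotation vector (axis times angle).
In Python, from workcell import env, optics, workorder gives the robot as it stands.
- The arm moves only by the tool carry_out, never from a script. Its argument "rows" is a list of rows, each an object with "travel": the shift along the tool's x, y, z in m, a list of three; "delta_rot": the turn, a rotation vector about the tool's x, y, z in rad, a list of three. A call has 1 to 12 rows; each row is the pose to reach, as a shift and turn from the pose measured when the call began, along the tool's axes at that moment; what a row does not reach only later rows make up. A row lasts 1/10 s, in which the tool goes at most 50 mm and 8.59 degrees, less where a joint would pass 70% of its speed; a pose out of reach is approached as far as the arm can. A call with a gripper value outside its range is refused whole. "fingers" is the opening in per cent of the stroke, from 0 (shut) to 100 (fully open), set as the call begins (left out, the last holds). The fingers move at their own pace and stop on an object; "force" is the grip in N (left out, the last holds). Time passes only in rows, so rows that repeat a pose let the fingers close. It gives the time, the measured TCP pose, the force and the opening at its end, in the units of the state.
- env.get_obs(): the state, without advancing time (a new reading comes with each control period).
- optics.read_camera(name): name is "scene" or "top" or "wrist"; returns the picture (384x512x3 uint8, red, green, blue); there is no depth.
- optics.camera_info(name): a dict with "fx", "fy", "cx", "cy" (pixels), "T" (4x4, takes a point from camera to world coordinates); the wrist camera has in their place "mount" (4x4, takes a point from camera to tool coordinates, whose origin is the TCP and whose axes are the flange's). Camera axes: x right, y down, z forward; pixel columns grow to the right and rows downward; lengths in m; the calibration is good to about 2 mm. A picture is of the moment at which its call begins: read the wrist's pose just before it. camera_info takes no time and is no camera call.
- workorder.close_job(): hands the job in, once; it reports no verdict.
The state is a dict: "time": time; "joint_pos": joint angles; "qd": joint speeds; "tau": joint torques, N m; "position": TCP position; "tool_rot": TCP orientation; "contact_force": force on the tool from outside, world axes, zero at the start; "moment": the same for the moment, N m; "opening": finger opening in m.
Only numpy, scipy, OpenCV 4.12 (cv2) and the standard library are available. Lean on these libraries where they do the work, as an engineer would, in place of code of your own. Each camera call takes 0.05 s, during which the arm holds its last target.

TASK

Two flat instrument cases stand on the treatment-room worktop, each with its draw latch open. Latch the longer case: swing the wire loop of its latch over so that it hooks behind the keeper on the sliding lid, and then press the lever down flat, past centre, so that it stays shut. Leave the latch of the shorter case as it is.

Things in the scene. Friction and masses are not known exactly. Their poses are not given: they have to be found in the camera images.
- long_keeper (a point): Steel hook (30 mm wide, 25 high) on the lid of the LONGER case (300x160x80 mm, stands fast): a post with a lip towards +x, and a seat. Point: where the loop's bar belongs, behind the post, under the lip, 15 mm above the case's flat top. x runs along the latch, from lever to keeper (away from the robot, +-23 deg), z up. Lever pivot: 64 mm back along -x, 5 mm higher. The lid moves 4 mm on closing.
- long_lever (a joint): Latch lever of the longer case, flat steel, 60 mm long from its pivot, 24 wide, 5 thick. 0 = closed, flat along the keeper's -x, 20 mm above the case's top; 1.57 = upright. Starts at 1.45 to 1.7, stays where left; closes by swinging to -x and down. With the loop hooked it takes up to 10 N near its end, springs back if let go half-way (0.5 to 0.9), and snaps flat and stays below about 0.28.
- long_lever_end (a point): Point on the middle line of that lever, 55 mm from its pivot (5 mm from its free end).
- long_loop_bar (a point): Middle of the end bar of the longer case's wire loop (5 mm wire; 80 mm long, 48 wide). It swings freely on a pin through the lever, 20 mm from the pivot; the lever passes between its sides. Starts upright, leaning 20 to 40 deg back (-x) over the lever on a stop. Pushed to +x past upright, it falls and its bar drops into the keeper, if the lever is still up.
- short_loop_bar (a point): The same point on the latch of the SHORTER case (200 mm long; same width, height and latch, also open). That latch is to be left alone.

How it is judged:
By the outcome, as a careful person would: the job done as asked, in the order asked, and still so for the second after the job is handed in, with the robot touching nothing.
It also fails if it takes over 35 s, if anything falls off the work surface, if the arm or the gripper's body presses on something with over 40 N, if the wrist force passes 120 N, or if a joint passes its speed limit or range.

## Working session

There is one attempt and no reset: what is moved stays moved. The work goes in short steps, Python scripts to look and compute and a tool call to move; the robot and the scene stay as the last step left them, time stands still between calls to the robot, and variables do not carry over. Pictures are saved under pics/ and viewed, and the job is handed in when it is done.

Besides the shell and the picture viewer there is one more tool, called after "Call:" in YAML: its name, and indented under it one key for each argument. carry_out: Moves the arm, as the interface text tells. Its arguments: {"type":"object","properties":{"rows":{"type":"array"},"fingers":{"type":"number"},"force":{"type":"number"}},"required":["rows"]}

```bash
mkdir -p pics
cat > h.py <<'E'
import numpy as np, cv2
from workcell import env, optics, workorder
from scipy.spatial.transform import Rotation as R
def snap(n,f):
    im=optics.read_camera(n); cv2.imwrite('pics/'+f,im[:,:,::-1]); return im
def ray(n,uv,T=None):
    c=optics.camera_info(n)
    T=c['T'] if T is None else T
    T=np.array(T)
    d=T[:3,:3]@np.array([(uv[0]-c['cx'])/c['fx'],(uv[1]-c['cy'])/c['fy'],1]); return T[:3,3],d
def plane(n,uv,z,T=None):
    o,d=ray(n,uv,T); return o+d*(z-o[2])/d[2]
def proj(n,p,T=None):
    c=optics.camera_info(n); T=np.array(c['T'] if T is None else T); q=np.linalg.inv(T)@np.r_[p,1]
    return np.array([c['fx']*q[0]/q[2]+c['cx'],c['fy']*q[1]/q[2]+c['cy']])
def tri(a,b):
    (o1,d1),(o2,d2)=a,b
    A=np.stack([d1,-d2],1); s=np.linalg.lstsq(A,o2-o1,rcond=None)[0]
    p,q=o1+s[0]*d1,o2+s[1]*d2
    return (p+q)/2,np.linalg.norm(p-q)
def wT():
    o=env.get_obs(); T=np.eye(4);T[:3,:3]=R.from_rotvec(o['tool_rot']).as_matrix();T[:3,3]=o['position']
    return T@np.array(optics.camera_info('wrist')['mount'])
E
python3 - <<'E'
from h import *
print(env.get_obs())
for n in('scene','top'):
    snap(n,n+'0.png'); c=optics.camera_info(n); print(n,c['fx'],c['cx'],c['cy'],np.round(c['T'],3).tolist())
print(np.round(optics.camera_info('wrist')['mount'],3).tolist(), env.finger_overhang)
E
```

```text
{'time': 0.0, 'joint_pos': array([-1.20399220e+00,  1.26389509e-01, -4.06441129e-02,  1.40540869e+00,
       -2.17174887e-05,  1.57078845e+00]), 'qd': array([ 0.00097687, -0.00017847,  0.00057309, -0.00028246,  0.00027101,
       -0.00113595]), 'tau': array([-1.54042123e-04, -4.35913289e+01,  3.52923810e+01,  1.74505968e-02,
       -2.03053160e-04, -1.24586310e-05]), 'position': array([ 0.18813713, -0.48971336,  0.25250694]), 'tool_rot': array([-3.08731513e+00, -5.72667690e-01,  5.04806806e-04]), 'contact_force': array([-0.89299865, -0.22189812, -0.36224574]), 'moment': array([-0.03300441, -0.07158142,  0.0343856 ]), 'opening': 0.0855108507340365}
scene 424.04948445452135 258.1872467867473 188.61625160519486 [[-0.178, 0.594, -0.785, 1.16], [0.984, 0.113, -0.138, 0.083], [0.006, -0.797, -0.604, 0.617], [0.0, 0.0, 0.0, 1.0]]
top 498.7013761046906 247.9500286610608 187.64649517042653 [[-0.001, -0.999, 0.053, 0.497], [-1.0, 0.002, 0.011, -0.015], [-0.011, -0.052, -0.999, 1.234], [0.0, 0.0, 0.0, 1.0]]
[[0.001, -0.954, -0.298, 0.077], [1.0, 0.001, -0.0, 0.0], [0.001, -0.298, 0.954, -0.121], [0.0, 0.0, 0.0, 1.0]] 0.022
```

View pics/scene0.png

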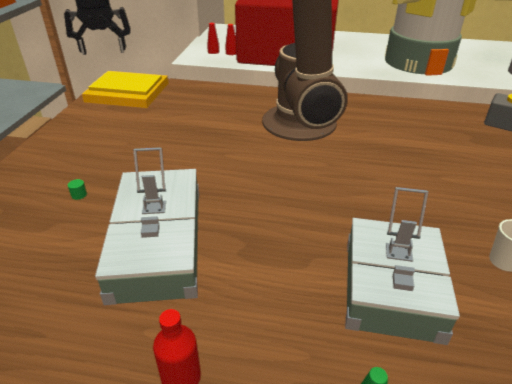

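View pics/top0.png

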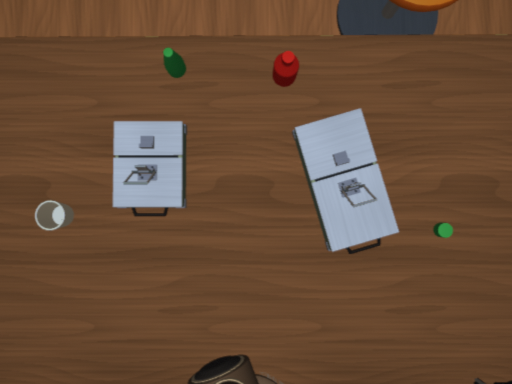

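The longer case is on the right in the top view (centre about 347,180) and on the left in the scene view (about 152,235). Its latch is near (350,188) in the top view and (151,195) in the scene view. I'll zoom in on both.

Run:
```python
from h import *
a=cv2.imread('pics/scene0.png')[130:310,90:215]; b=cv2.imread('pics/top0.png')[100:260,285:405]
cv2.imwrite('pics/z1.png',cv2.resize(a,None,fx=3.3,fy=3.3,interpolation=cv2.INTER_CUBIC)) # 412x594
cv2.imwrite('pics/z2.png',cv2.resize(b,None,fx=3.75,fy=3.75,interpolation=cv2.INTER_CUBIC))
# case top corners via mask in top
im=cv2.imread('pics/top0.png'); hsv=cv2.cvtColor(im,cv2.COLOR_BGR2HSV)
m=((hsv[...,2]>150)&(hsv[...,0]>85)&(hsv[...,0]<130)).astype(np.uint8); m=cv2.morphologyEx(m,cv2.MORPH_CLOSE,np.ones((9,9)))
cs,_=cv2.findContours(m,0,2)
for c in cs:
    if cv2.contourArea(c)>2000:
        r=cv2.minAreaRect(c); bx=cv2.boxPoints(r); P=np.array([plane('top',p,0.08) for p in bx]); print(np.round(bx,1).tolist()); print(P.round(3).tolist(), np.linalg.norm(P[0]-P[1]),np.linalg.norm(P[1]-P[2]))
        e=P[0]-P[1] if np.linalg.norm(P[0]-P[1])>np.linalg.norm(P[1]-P[2]) else P[1]-P[2]
        e*=np.sign(e[0]); print('yaw deg',np.degrees(np.arctan2(e[1],e[0])))
```

```text
[[113.0, 122.0], [181.0, 122.0], [181.0, 206.0], [113.0, 206.0]]
[[0.712, 0.314, 0.08], [0.712, 0.154, 0.08], [0.516, 0.153, 0.08], [0.516, 0.311, 0.08]] 0.15939150590176906 0.19618196600750507
yaw deg 0.33961490858766424
[[294.5, 127.19999694824219], [360.70001220703125, 107.19999694824219], [398.1000061035156, 231.39999389648438], [331.8999938964844, 251.3000030517578]]
[[0.699, -0.111, 0.08], [0.745, -0.265, 0.08], [0.457, -0.347, 0.08], [0.411, -0.195, 0.08]] 0.16130097441178162 0.2999403663097516
yaw deg 15.867327507702106
```

View pics/z1.png

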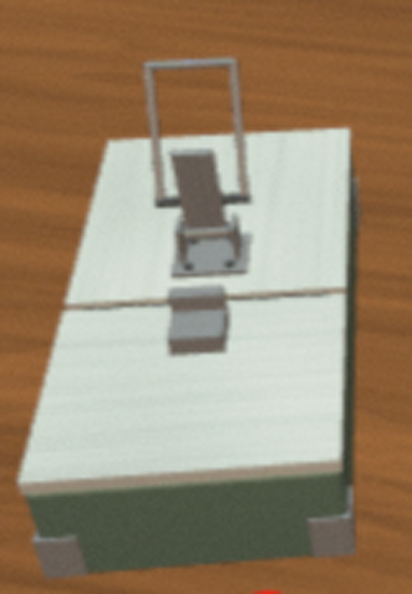

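View pics/z2.png

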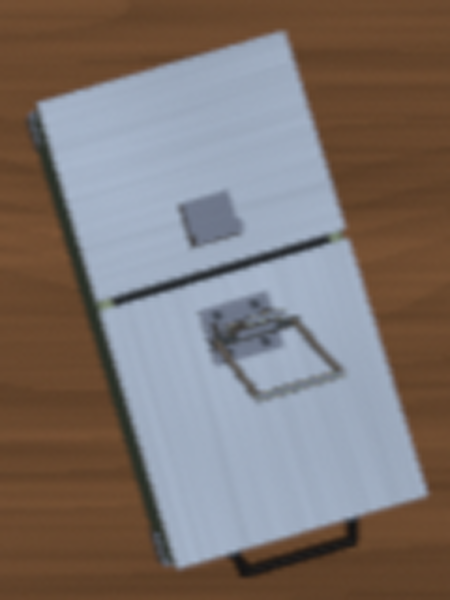

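Run:
```python
from h import *
s=lambda x,y:(x/3.3+90-.35,y/3.3+130-.35); t=lambda x,y:(x/3.75+285-.37,y/3.75+100-.37)
A=tri(ray('scene',s(147,65)),ray('top',t(342,374))); B=tri(ray('scene',s(238,63)),ray('top',t(262,398)))
print(A,B,(A[0]+B[0])/2,np.linalg.norm(A[0]-B[0]))
yaw=np.radians(15.9); u=np.array([np.cos(yaw),np.sin(yaw),0]); w=np.array([-u[1],u[0],0])
# hook top centre in top view ~ z=0.08+.025
k=plane('top',t(212,219),.105); print('hook top',k,)
print('hook corners', [plane('top',t(*p),.105).round(4).tolist() for p in((180,205),(226,192),(240,230),(194,246))])
print('plate', [plane('top',t(*p),.082).round(4).tolist() for p in((199,312),(270,292),(286,344),(213,363))])
print('gap',[plane('top',t(*p),.08).round(4).tolist() for p in((105,304),(340,236))])
C=np.array([[.699,-.111],[.745,-.265],[.457,-.347],[.411,-.195]]).mean(0);print('case c',C, 'bar along,lat rel case', ((A[0]+B[0])/2)[:2]@u[:2]-C@u[:2],((A[0]+B[0])/2)[:2]@w[:2]-C@w[:2])
for q in [(172,153),(213,150)]: 
  print('lever end',plane('scene',s(*q),.08+.025+.06))
# loop foot corners in scene
for q in[(160,203),(248,202)]: print('loopfoot',plane('scene',s(*q),.125))
print('hook c along/lat',k[:2]@u[:2]-C@u[:2],k[:2]@w[:2]-C@w[:2])
```

```text
(array([ 0.52700203, -0.26928545,  0.1895443 ]), np.float64(0.0020198089342265586)) (array([ 0.51299345, -0.22251813,  0.18810107]), np.float64(0.007035433300184908)) [ 0.51999774 -0.24590179  0.18882269] 0.048841633293936544
hook top [ 0.62370395 -0.21386456  0.105     ]
hook corners [[0.6323, -0.1946, 0.105], [0.6401, -0.2225, 0.105], [0.617, -0.2307, 0.105], [0.6073, -0.2028, 0.105]]
plate [[0.5688, -0.2093, 0.082], [0.581, -0.2531, 0.082], [0.5489, -0.2625, 0.082], [0.5373, -0.2176, 0.082]]
gap [[0.5739, -0.1518, 0.08], [0.6158, -0.2971, 0.08]]
case c [ 0.578  -0.2295] bar along,lat rel case -0.06027658897438687 0.00011597746485897398
lever end [ 0.57469435 -0.23728521  0.165     ]
lever end [ 0.56772008 -0.21604674  0.165     ]
loopfoot [ 0.57101286 -0.25286618  0.125     ]
loopfoot [ 0.56068348 -0.20350399  0.125     ]
hook c along/lat 0.048238847471288426 0.0025162358584734368
```

```bash
cat >> h.py <<'E'
yaw=np.radians(15.9); u=np.array([np.cos(yaw),np.sin(yaw),0]); w=np.array([-u[1],u[0],0]); C=np.array([.578,-.2295,0])
def L(a,l,z): # latch coords: along, lateral, world z
    return C+a*u+l*w+np.array([0,0,z])
def goal(p,Rt=None):
    o=env.get_obs(); R0=R.from_rotvec(o['tool_rot'])
    d=R0.inv().apply(p-o['position'])
    return d.round(4).tolist(), None if Rt is None else (R0.inv()*Rt).as_rotvec().round(3).tolist()
def best():
    o=env.get_obs(); R0=R.from_rotvec(o['tool_rot']); b=[]
    for k in range(4):
        x=R.from_euler('z',k*90,degrees=True).apply(u); z=np.array([0,0,-1.]); y=np.cross(z,x)
        b.append(R.from_matrix(np.stack([x,y,z],1)))
    return min(b,key=lambda r:(R0.inv()*r).magnitude())
def where():
    o=env.get_obs(); p=o['position']-C; print('t',o['time'],'latch',(p@u).round(4),(p@w).round(4),o['position'][2].round(4),'F',(o['contact_force']@u).round(2),o['contact_force'].round(2),'op',o['opening'])
    print(R.from_rotvec(o['tool_rot']).as_matrix().round(3).tolist(),o['joint_pos'].round(2))
E
python3 - <<'E'
from h import *
where(); r=best(); print(r.as_matrix().round(3).tolist()); print(goal(L(-.12,0,.199),r))
E
```

```text
t 0.1 latch -0.4462 -0.1435 0.2526 F 0.89 [ 0.69  0.84 -0.22] op 0.08574222909349534
[[0.933, 0.359, -0.001], [0.359, -0.933, 0.001], [0.0, -0.001, -1.0]] [-1.2   0.13 -0.04  1.41  0.    1.57]
[[0.962, 0.274, 0.0], [0.274, -0.962, 0.0], [0.0, 0.0, -1.0]]
([0.3377, -0.1137, 0.0538], [-0.001, 0.0, 0.089])
```

Call:
carry_out:
  rows:
    - {"travel": [0.045, -0.015, 0.01], "delta_rot": [0, 0, 0.01]}
    - {"travel": [0.09, -0.03, 0.02], "delta_rot": [0, 0, 0.03]}
    - {"travel": [0.135, -0.045, 0.03], "delta_rot": [0, 0, 0.05]}
    - {"travel": [0.18, -0.06, 0.04], "delta_rot": [0, 0, 0.07]}
    - {"travel": [0.225, -0.076, 0.05], "delta_rot": [0, 0, 0.089]}
    - {"travel": [0.27, -0.091, 0.054], "delta_rot": [0, 0, 0.089]}
    - {"travel": [0.31, -0.105, 0.054], "delta_rot": [0, 0, 0.089]}
    - {"travel": [0.338, -0.114, 0.054], "delta_rot": [0, 0, 0.089]}
    - {"travel": [0.338, -0.114, 0.054], "delta_rot": [0, 0, 0.089]}
    - {"travel": [0.338, -0.114, 0.054], "delta_rot": [0, 0, 0.089]}
  fingers: 0
  force: 40

```text
time: 1.1
position: [0.4628, -0.2615, 0.1982]
tool_rot: [-3.109, -0.437, 0.002]
contact_force: [-0.5, -0.8, -0.5]
opening: -0.0001
```

Run:
```python
from h import *
where(); a=snap('scene','s1.png'); b=snap('wrist','w1.png'); t=snap('top','t1.png')
cv2.imwrite('pics/z3.png',np.hstack([cv2.resize(a[80:280,80:230],(450,600),interpolation=2),cv2.resize(t[120:260,290:375],(350,600),interpolation=2)])[:,:,::-1])
```

```text
t 1.1 latch -0.1196 0.0007 0.1982 F -0.72 [-0.53 -0.76 -0.49] op -0.00010115885623090303
[[0.961, 0.276, -0.002], [0.276, -0.961, 0.002], [-0.001, -0.002, -1.0]] [-0.51  0.15 -0.14  1.29  0.    2.35]
```

View pics/z3.png

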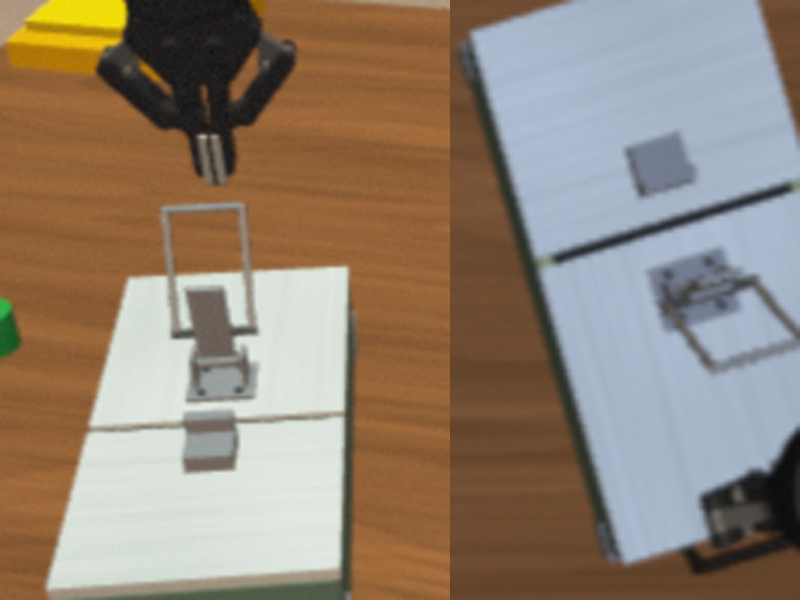

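View pics/w1.png

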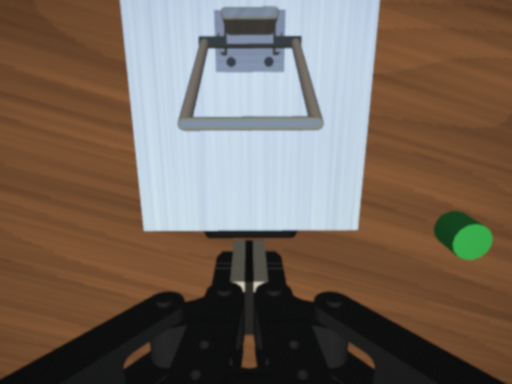

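The wrist view shows the bar at row 123 (cols 180–322, centre 251). The shut fingers are centred at col 249, so they're aligned laterally. I'll cross-check the bar position with this view.

Run:
```python
from h import *
T=wT()
for z in(.183,.189,.195):
    a,b=plane('wrist',(181,123),z,T),plane('wrist',(321,123),z,T); m=(a+b)/2-C; print(z,np.linalg.norm(a-b),m@u,m@w)
# keeper/lever top edge
for q,z in[((222,12),.16),((277,12),.16)]:
    p=plane('wrist',q,z,T)-C;print('lever',p@u,p@w)
for q in[(223,8),(276,8)]: pass
```

```text
0.183 0.05437533356524009 -0.05867505581344022 -0.0013773630620350981
0.189 0.05198322977353641 -0.05803365144070799 -0.0013517067485164821
0.195 0.049591125981832726 -0.05739224706797566 -0.0013260504349979242
lever -0.015732452873487315 0.01062838762978107
lever -0.015741785161032924 -0.012180095351099462
```

Call:
carry_out:
  rows:
    - {"travel": [0.02, 0, 0], "delta_rot": [0, 0, 0]}
    - {"travel": [0.04, 0, 0], "delta_rot": [0, 0, 0]}
    - {"travel": [0.05, 0, 0], "delta_rot": [0, 0, 0]}
    - {"travel": [0.06, 0, 0], "delta_rot": [0, 0, 0]}
    - {"travel": [0.07, 0, 0], "delta_rot": [0, 0, 0]}
    - {"travel": [0.08, 0, 0], "delta_rot": [0, 0, 0]}
    - {"travel": [0.09, 0, 0], "delta_rot": [0, 0, 0]}
    - {"travel": [0.097, 0, 0], "delta_rot": [0, 0, 0]}
    - {"travel": [0.104, 0, 0], "delta_rot": [0, 0, 0]}
    - {"travel": [0.111, 0, 0], "delta_rot": [0, 0, 0]}
    - {"travel": [0.118, 0, 0], "delta_rot": [0, 0, 0]}
    - {"travel": [0.118, 0, 0], "delta_rot": [0, 0, 0]}

```text
time: 2.45
position: [0.5762, -0.2302, 0.1984]
tool_rot: [-3.11, -0.434, 0.001]
contact_force: [-0.0, -0.6, -0.4]
opening: 0.0
```

Run:
```python
from h import *
where(); a=snap('scene','s2.png'); b=snap('wrist','w2.png')
cv2.imwrite('pics/z4.png',cv2.resize(a[80:280,80:230],(450,600),interpolation=2)[:,:,::-1])
```

```text
t 2.45 latch -0.0019 -0.0002 0.1984 F -0.2 [-0.04 -0.6  -0.41] op 4.94743644454269e-05
[[0.962, 0.274, -0.001], [0.274, -0.962, 0.001], [-0.0, -0.002, -1.0]] [-0.38  0.31  0.08  1.33  0.    2.48]
```

View pics/z4.png

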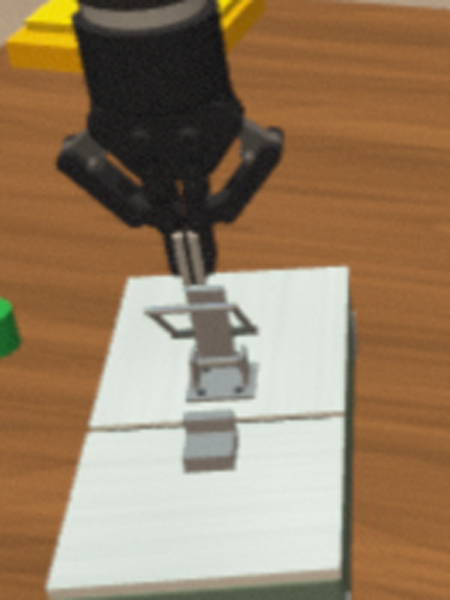

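View pics/w2.png

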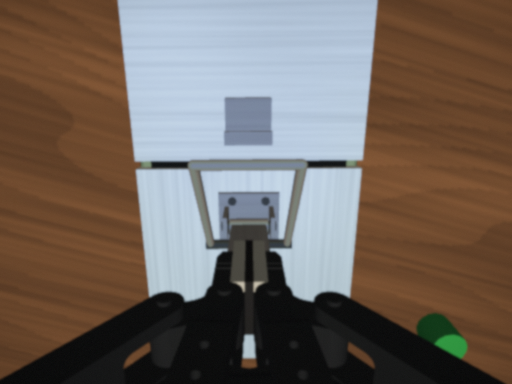

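The loop has passed upright and was forward of the lever (bar at row 164 in the wrist view), probably still falling. I'll back up, rising, and look again.

Call:
carry_out:
  rows:
    - {"travel": [0, 0, -0.01], "delta_rot": [0, 0, 0]}
    - {"travel": [0, 0, -0.03], "delta_rot": [0, 0, 0]}
    - {"travel": [0, 0, -0.05], "delta_rot": [0, 0, 0]}
    - {"travel": [0, 0, -0.05], "delta_rot": [0, 0, 0]}

```text
time: 2.95
position: [0.5763, -0.2311, 0.2524]
tool_rot: [3.11, 0.432, 0.006]
contact_force: [0.6, 0.3, 0.5]
opening: 0.0002
```

Run:
```python
from h import *
where(); a=snap('scene','s3.png'); b=snap('wrist','w3.png')
cv2.imwrite('pics/z5.png',cv2.resize(a[150:270,95:205],(550,600),interpolation=2)[:,:,::-1])
```

```text
t 2.95 latch -0.0021 -0.001 0.2524 F 0.67 [0.59 0.35 0.47] op 0.0002059893522430764
[[0.962, 0.273, 0.004], [0.273, -0.962, -0.001], [0.003, 0.002, -1.0]] [-0.38  0.31  0.19  1.45  0.    2.48]
```

View pics/z5.png

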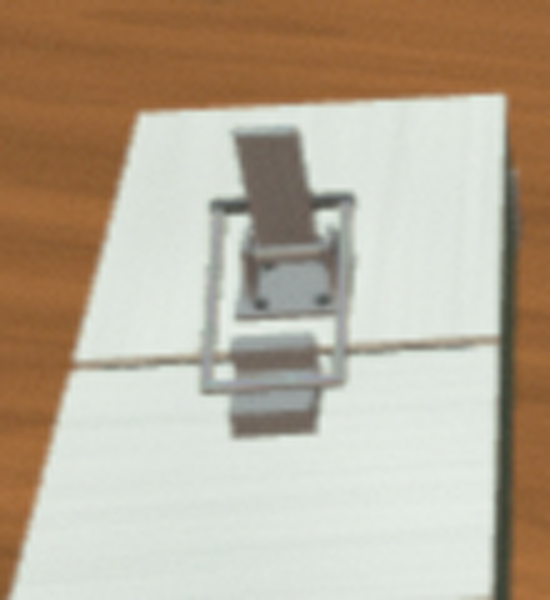

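View pics/w3.png

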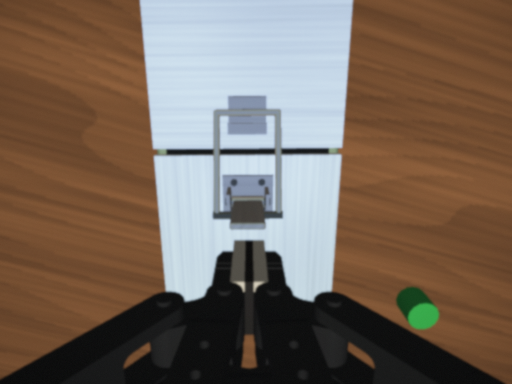

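The bar now lies on the keeper's seat, beyond the lip (wrist row 112, scene crop row 383), and the lever is still upright. Next I'll check the bar, the lever end and the pivot numerically.

Run:
```python
from h import *
T=wT(); f=lambda q,z:((lambda p:(round(p@u,4),round(p@w,4)))(plane('wrist',q,z,T)-C))
print('bar',f((216,112),.095),f((279,112),.095))
print('loop pin',f((216,214),.12),f((281,214),.12))
print('lever far edge top',f((231,197),.16),f((266,197),.16),'near',f((231,224),.16),f((266,224),.16))
print('plate',f((224,175),.082),f((272,175),.082)); print('keeper',f((229,96),.095),f((266,134),.105))
q=lambda x,y:(x/5+95-.4,y/5+150-.4)
p=[tri(ray('scene',q(x,y)),ray('wrist',v,T)) for x,y,v in((235,133,(231,222)),(298,130,(266,222)))]
for a,e in p: print('lever end tri',(a-C)@u,(a-C)@w,a[2],e)
```

```text
bar (np.float64(0.0532), np.float64(0.0247)) (np.float64(0.0532), np.float64(-0.0242))
loop pin (np.float64(-0.0218), np.float64(0.0245)) (np.float64(-0.0218), np.float64(-0.0257))
lever far edge top (np.float64(0.0051), np.float64(0.0105)) (np.float64(0.0051), np.float64(-0.0118)) near (np.float64(-0.0135), np.float64(0.0108)) (np.float64(-0.0135), np.float64(-0.0121))
plate (np.float64(-0.0006), np.float64(0.0205)) (np.float64(-0.0006), np.float64(-0.0207))
keeper (np.float64(0.0651), np.float64(0.0144)) (np.float64(0.0376), np.float64(-0.0139))
lever end tri -0.004739138107301644 0.0020150629049243973 0.16881377439986317 0.017720201470587588
lever end tri -0.017653021769498334 0.00021496542896852448 0.1535446683930784 0.025943135690933948
```

Call:
carry_out:
  rows:
    - {"travel": [0.026, 0, 0], "delta_rot": [0, 0, 0]}
    - {"travel": [0.026, 0, 0.02], "delta_rot": [0, 0, 0]}
    - {"travel": [0.026, 0, 0.05], "delta_rot": [0, 0, 0]}
    - {"travel": [0.026, 0, 0.075], "delta_rot": [0, 0, 0]}
    - {"travel": [0.026, 0, 0.079], "delta_rot": [0, 0, 0]}
    - {"travel": [0.026, 0, 0.079], "delta_rot": [0, 0, 0]}

```text
time: 3.65
position: [0.5998, -0.2233, 0.169]
tool_rot: [-3.11, -0.432, 0.004]
contact_force: [0.2, 0.4, 0.2]
opening: -0.0
```

Run:
```python
from h import *
where(); a=snap('scene','s4.png')
cv2.imwrite('pics/z6.png',cv2.resize(a[120:270,85:205],(480,600),interpolation=2)[:,:,::-1])
for d in(90,80,70,60,50,40,30,20,10,4,0,-3):
    t=np.radians(d); r=.052
    print(d,goal(L(-.020-r*np.cos(t)+.0025*np.sin(t)+.011,0,.1+r*np.sin(t)+.0025*np.cos(t)+.022))[0])
```

```text
t 3.65 latch 0.0226 -0.0 0.169 F 0.33 [0.23 0.4  0.16] op -4.370935089611589e-05
[[0.962, 0.273, -0.003], [0.273, -0.962, 0.002], [-0.002, -0.002, -1.0]] [-0.36  0.36  0.07  1.29  0.    2.51]
90 [-0.0297, -0.0005, -0.0035]
80 [-0.0388, -0.0004, -0.0031]
70 [-0.0477, -0.0004, -0.0012]
60 [-0.0561, -0.0004, 0.0022]
50 [-0.0638, -0.0004, 0.0071]
40 [-0.0705, -0.0004, 0.0132]
30 [-0.076, -0.0004, 0.0204]
20 [-0.0803, -0.0004, 0.0284]
10 [-0.083, -0.0003, 0.037]
4 [-0.0839, -0.0003, 0.0424]
0 [-0.0842, -0.0003, 0.046]
-3 [-0.0843, -0.0003, 0.0487]
```

View pics/z6.png

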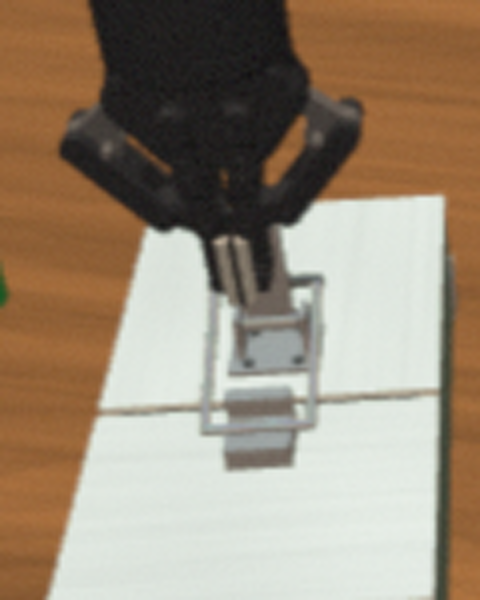

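The fingers are in front of the lever and the bar is still seated. I'll push halfway first and then check that the bar is caught under the lip.

Call:
carry_out:
  rows:
    - {"travel": [-0.018, 0, -0.0035], "delta_rot": [0, 0, 0]}
    - {"travel": [-0.03, 0, -0.0035], "delta_rot": [0, 0, 0]}
    - {"travel": [-0.039, 0, -0.003], "delta_rot": [0, 0, 0]}
    - {"travel": [-0.048, 0, -0.001], "delta_rot": [0, 0, 0]}
    - {"travel": [-0.056, 0, 0.002], "delta_rot": [0, 0, 0]}
    - {"travel": [-0.064, 0, 0.007], "delta_rot": [0, 0, 0]}
    - {"travel": [-0.064, 0, 0.007], "delta_rot": [0, 0, 0]}

```text
time: 4.4
position: [0.5378, -0.2413, 0.1629]
tool_rot: [-3.111, -0.431, 0.002]
contact_force: [0.9, -0.4, 1.8]
opening: 0.0002
```

Run:
```python
from h import *
where(); a=snap('scene','s5.png')
cv2.imwrite('pics/z7.png',cv2.resize(a[120:270,85:205],(480,600),interpolation=2)[:,:,::-1])
for d in(50,40,30,20,10,4,0,-3):
    t=np.radians(d); r=.052
    print(d,goal(L(-.020-r*np.cos(t)+.0025*np.sin(t)+.011,0,.1+r*np.sin(t)+.0025*np.cos(t)+.022))[0])
```

```text
t 4.4 latch -0.0419 -0.0004 0.1629 F 0.8 [ 0.93 -0.36  1.76] op 0.0001619973947407163
[[0.962, 0.272, -0.001], [0.272, -0.962, 0.001], [-0.001, -0.001, -1.0]] [-0.42  0.26 -0.07  1.24  0.    2.44]
50 [0.0009, -0.0003, -0.0004]
40 [-0.0058, -0.0003, 0.0058]
30 [-0.0113, -0.0003, 0.0129]
20 [-0.0156, -0.0002, 0.021]
10 [-0.0183, -0.0002, 0.0296]
4 [-0.0192, -0.0002, 0.035]
0 [-0.0195, -0.0002, 0.0386]
-3 [-0.0196, -0.0002, 0.0413]
```

View pics/z7.png

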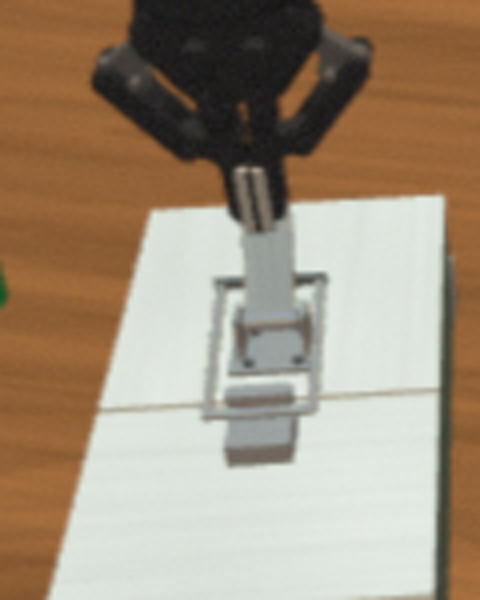

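The bar has drawn back against the post (crop row 410, below the top face at rows 385–400), and the force is rising. I'll finish the stroke.

Call:
carry_out:
  rows:
    - {"travel": [-0.006, 0, 0.006], "delta_rot": [0, 0, 0]}
    - {"travel": [-0.0115, 0, 0.013], "delta_rot": [0, 0, 0]}
    - {"travel": [-0.0155, 0, 0.021], "delta_rot": [0, 0, 0]}
    - {"travel": [-0.018, 0, 0.0295], "delta_rot": [0, 0, 0]}
    - {"travel": [-0.019, 0, 0.035], "delta_rot": [0, 0, 0]}
    - {"travel": [-0.0195, 0, 0.0385], "delta_rot": [0, 0, 0]}
    - {"travel": [-0.0195, 0, 0.0395], "delta_rot": [0, 0, 0]}
    - {"travel": [-0.0195, 0, 0.0395], "delta_rot": [0, 0, 0]}

```text
time: 5.25
position: [0.5187, -0.2461, 0.1243]
tool_rot: [-3.11, -0.432, 0.003]
contact_force: [-5.2, 1.8, 8.8]
opening: 0.0002
```

Run:
```python
from h import *
where(); a=snap('scene','s6.png')
cv2.imwrite('pics/z8.png',cv2.resize(a[120:270,85:205],(480,600),interpolation=2)[:,:,::-1])
```

```text
t 5.25 latch -0.0616 0.0003 0.1243 F -4.45 [-5.15  1.85  8.76] op 0.00021994383173903228
[[0.962, 0.272, -0.002], [0.272, -0.962, 0.001], [-0.001, -0.002, -1.0]] [-0.44  0.25 -0.17  1.15  0.    2.42]
```

View pics/z8.png

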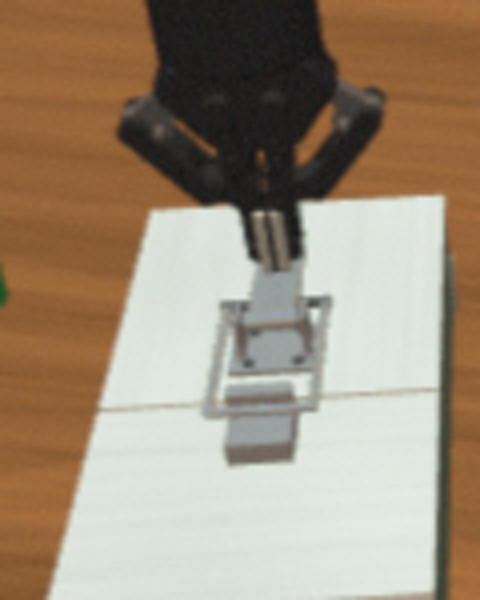

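The tips are at z=0.102, which is the lever's flat height, with 9 N. Pressing a little further will show whether it's on its stop.

Call:
carry_out:
  rows:
    - {"travel": [0, 0, 0.002], "delta_rot": [0, 0, 0]}
    - {"travel": [0, 0, 0.004], "delta_rot": [0, 0, 0]}
    - {"travel": [0, 0, 0.004], "delta_rot": [0, 0, 0]}

```text
time: 5.6
position: [0.5187, -0.2461, 0.1239]
tool_rot: [-3.112, -0.432, -0.001]
contact_force: [-9.2, 3.5, 23.2]
opening: -0.0001
```

Run:
```python
from h import *
where()
```

```text
t 5.6 latch -0.0616 0.0003 0.1239 F -7.9 [-9.2   3.46 23.17] op -6.356361780261443e-05
[[0.962, 0.272, 0.0], [0.272, -0.962, 0.0], [0.0, 0.0, -1.0]] [-0.44  0.25 -0.18  1.15  0.    2.42]
```

The force rose to 23 N with only 0.4 mm of motion, so the lever is on its stop. I'll retract straight up and check that it stays.

Call:
carry_out:
  rows:
    - {"travel": [0, 0, -0.005], "delta_rot": [0, 0, 0]}
    - {"travel": [0, 0, -0.03], "delta_rot": [0, 0, 0]}
    - {"travel": [0, 0, -0.07], "delta_rot": [0, 0, 0]}
    - {"travel": [-0.03, 0, -0.12], "delta_rot": [0, 0, 0]}
    - {"travel": [-0.06, 0, -0.15], "delta_rot": [0, 0, 0]}
    - {"travel": [-0.08, 0, -0.15], "delta_rot": [0, 0, 0]}
    - {"travel": [-0.08, 0, -0.15], "delta_rot": [0, 0, 0]}
    - {"travel": [-0.08, 0, -0.15], "delta_rot": [0, 0, 0]}

```text
time: 6.4
position: [0.4416, -0.2678, 0.2729]
tool_rot: [-3.111, -0.431, -0.0]
contact_force: [0.7, -0.5, -0.9]
opening: 0.0
```

Run:
```python
from h import *
where(); a=snap('scene','s7.png'); b=snap('wrist','w7.png'); T=wT()
cv2.imwrite('pics/z9.png',np.hstack([cv2.resize(a[150:270,95:205],(440,480),interpolation=2),cv2.resize(a[160:340,335:460],(333,480),interpolation=2)])[:,:,::-1])
```

```text
t 6.4 latch -0.1417 0.0005 0.2729 F 0.52 [ 0.67 -0.48 -0.86] op 1.673778934071962e-05
[[0.962, 0.272, -0.0], [0.272, -0.962, 0.001], [0.0, -0.001, -1.0]] [-0.55  0.11 -0.01  1.45  0.    2.32]
```

View pics/z9.png

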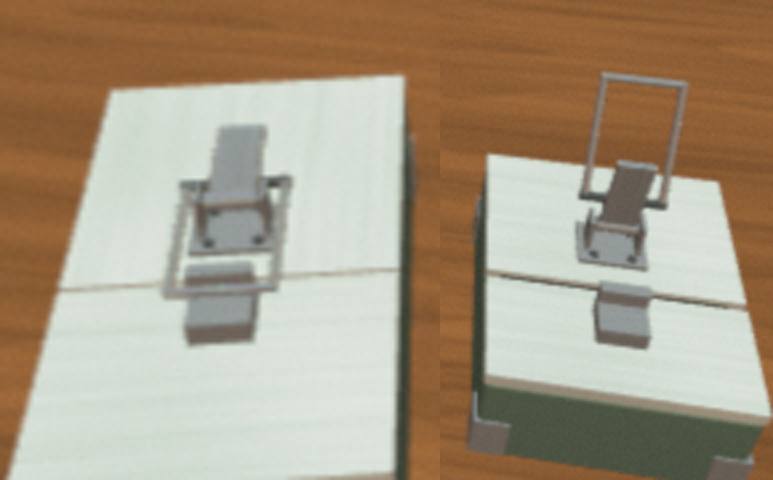

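View pics/w7.png

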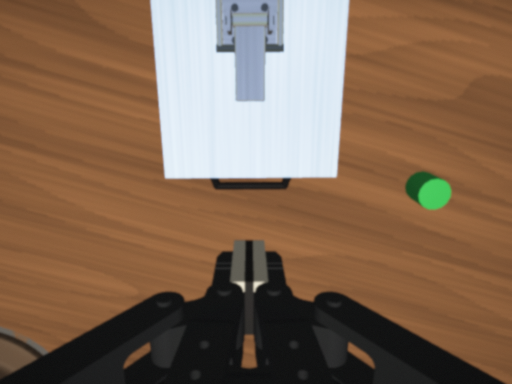

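The lever looks flat (end at about (250,100) in the wrist view), the bar is behind the post, and the lid gap is closed. The short latch is untouched. I'll verify the lever height by triangulation.

Run:
```python
from h import *
T=wT(); q=lambda x,y:(x/4+95-.4,y/4+150-.4)
for z in(.1,.105,.115): p=plane('wrist',(250,100),z,T)-C; print(z,p@u)
for s_,v in(((219,126),(236,100)),((266,125),(265,100))):
    a,e=tri(ray('scene',q(*s_)),ray('wrist',v,T)); print('end',(a-C)@u,(a-C)@w,a[2],e)
    a,e=tri(ray('scene',q(*s_)),ray('wrist',(501-v[0],v[1]),T)); print('end swapped',(a-C)@u,(a-C)@w,a[2],e)
print([proj('scene',L(-.08,0,z)).round(1).tolist() for z in(.1025,.115)], q(242,126))
```

```text
0.1 -0.07743052796433925
0.105 -0.07721105726390971
0.115 -0.07677211586305074
end -0.07480089549909827 0.0011173311597078852 0.10524414866173168 0.020186137668350115
end swapped -0.07763923144596772 -0.011184126882939913 0.10091332806906786 0.0027808061930519883
end -0.0794367722696045 0.00032429425041251904 0.09793614654624877 0.026274526003559895
end swapped -0.07772939296556798 0.012519570644505177 0.0997966286441481 0.0028180838058943945
[[154.2, 179.6], [153.3, 174.7]] (155.1, 181.1)
```

The lever end is at z≈0.100, so it's flat, and it has stayed there for almost a second without contact. Handing in.

Run:
```python
from h import *
print(workorder.close_job());
```

```text
the job is handed in; nothing more can be done
None
```

The longer case is latched and the job is handed in at about 6.5 s of robot time. I pushed its wire loop over with shut fingers until the bar dropped behind the keeper. Then I swung the lever down flat until it reached its stop.

- **On the stop:** pressing further raised the force to 23 N with only 0.4 mm of movement.
- **After retracting:** the pictures show the bar drawn back against the keeper's post and the lid gap closed. The lever end measured z ≈ 0.100 m, which is its flat height, from matching corners in two views agreeing to about 3 mm. My first pairing of those corners was left-right swapped, so it disagreed by 20–26 mm and I discarded it.
- **Still shut:** the lever was still flat about 0.8 s after I began retracting, with nothing touching it.
- **Shorter case:** the arm stayed away from it, and its latch still stood open in the last scene picture.

I did not measure whether the bar sits fully under the lip; I judged that from the pictures and from the lever staying shut.

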